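Set the heart box up at the hand rest of the banding wheel

TASK

With a fingertip on a spoke, turn the banding wheel until the point of the heart-shaped box on it faces straight towards the post of the hand rest, and push the wooden bar of the hand rest in over the wheel right up to its stop, so that the heart's point ends opposite the middle of the bar's end. The paint on the box is still wet: do not touch it, it only rides round, staying centred on the wheel. Leave the other things on the table where they are.

Things in the scene. Friction and masses are not known exactly. Their poses are not given: they have to be found in the camera images.
- wheel_axis (a point): Centre of the top of the banding wheel's head, on its upright axis, 90 mm above the table. Fixed turntable of bare metal; the aluminium head is 270 mm across: solid centre disc of radius 62 mm, five spokes, rim from radius 113 to 135 mm, 13 to 16 mm thick. Between spokes it is open right through (radius 62 to 113 mm): a fingertip can be let down there. Iron foot below, 170 mm across.
- wheel_head (a joint): Angle of the wheel's head in rad, counter-clockwise seen from above; the start value is arbitrary. It turns both ways, many turns, with a drag of about 0.2 N m (2.3 N at the middle of a spoke), and stays where it is left; after a brisk push it coasts on a few degrees, after a slow one it stops at once.
- spoke (a point): Middle of one of the five identical spokes, on its top face: 88 mm from the axis, 89 mm above the table. Spokes are radial, 12 mm wide, 13 mm thick (76 to 89 mm height); the others follow at every 72 degrees.
- heart_box: Loose white porcelain box with lid, heart-shaped, freshly painted blue line round it, 95 x 102 x 46 mm, 0.3 kg, standing centred on the wheel's head (90 to 136 mm above the table), carried round by friction. Origin: centre of its underside. Its x axis points to the heart's point; no part is more than 58 mm from the axis. Wet paint: not to be touched.
- heart_point (a point): The point of the heart: the upright edge where its two straight sides meet, 47 mm from the box's origin along its x axis, 15 mm above the head.
- rest_post (a point): Top of the hand rest's upright post (pivot of the bar), 122 mm above the table, 160 mm from the wheel's axis, outside the rim. Post, and the arm under the wheel that carries it, are fixed.
- rest_bar (a joint): Angle of the hand rest's bar about its post in rad: 0 = in, against its stop, pointing from the post straight to the wheel's axis; it grows as the bar is swung out, clockwise seen from above, up to 1.9. It starts swung out at 1.05 to 1.65. Drag about 0.05 N m (1 N halfway along the bar); it stays where it is left.
- rest_tip (a point): Free end of the bar, in the middle of its rounded end, 100 mm from the pivot, 110 mm high; its x axis points along the bar away from the post. The wooden bar is 26 mm wide, 16 mm thick (102 to 118 mm above the table, 12 mm over the wheel's head; brass cap at the pivot to 121 mm). When in, its end stands 13 mm short of the heart's point turned to it.
- tape: Bystander, loose: roll of red tape lying flat, 50 mm across, 19 mm high, beside the wheel. Origin: centre of the underside.
- bowls: Bystander, loose: white porcelain paint bowl, 104 mm across, 38 mm high, with a small cup fixed in it, beside the wheel. Origin: centre of the underside.
- paint_jar: Bystander, loose: small glass jar with black cap, 42 mm across, 52 mm high, beside the wheel. Origin: centre of the underside.
- paint_brush: Bystander, loose: thin artist's brush 190 mm long lying on the table between robot and wheel. Origin: underside of its middle, x axis along it.
- mug: Bystander, loose: white porcelain mug, 78 mm across, 92 mm high, with a handle. Origin: centre of the underside.
- palette_tile: Bystander, loose: white porcelain tile 130 x 130 x 10 mm lying flat. Origin: centre of the underside.
- oil_bottle: Bystander, loose: amber glass bottle, 54 mm across, 125 mm high. Origin: centre of the underside.

How it is judged:
By the outcome, as a careful person would: the job done as asked, in the order asked, and still so for the second after the job is handed in, with the robot touching nothing.
It also fails if it takes over 72 s, if anything falls off the work surface, if the arm or the gripper's body presses on something with over 40 N, if the wrist force passes 120 N, or if a joint passes its speed limit or range.

ROBOT

A 6-joint arm with a two-finger parallel gripper is mounted at the origin on the work surface. World frame = base frame: x ahead of the robot, y to its left, z up, the work surface at z = 0. Lengths are in m, angles in degrees, forces in N, time in s.
With the tool pointing down it reaches from about 0.35 to 0.875 m from the base axis. Payload 4.2 kg.
Tool frame: the origin (TCP) lies at the very end of the fingers, on their centre line; the grasp point (between the pads) lies arm.grip_point_offset behind it (arm.grip_point_offset is the distance from the TCP to the grasp point, in m); z points along the fingers, y is the line along which they close (so a half turn about z gives the same grasp; the last joint's range is limited). The gripper opens to 87 mm and grips with 3 to 60 N. Pads are 19 mm wide; open, the fingers measure 117 mm over their backs; the gripper's body (75 mm by 190 mm) begins 51 mm behind the grasp point.
Start: joints at [-62.132, 22.042, 0.453, 0, -68.411, -14.817], TCP at [0.141, -0.609, 0.188] pointing down, gripper open.
Joint ranges: [-179.83, 179.83], [-69.29, 118.12], [-61.27, 80.66], [-181.25, 117.63], [-171.15, -9.14], [-177.46, 177.46]. Speed limits (degrees/s): [159.86, 159.86, 180, 180, 180, 180].

INTERFACE

Orientations are given as [roll, pitch, yaw] about the fixed x, y, z axes, in that order (R = Rz(yaw) Ry(pitch) Rx(roll)).
In Python, from station import arm, eyes, ticket, spotter gives the robot as it stands. The module is installed in compiled form; this text tells all that it offers.
- The arm moves only by the shell command python3 -m handwheel 'ROWS' [FORCE]. ROWS is a JSON list of rows, 1 to 12 of them, each of 5 numbers: the opening from 0.0 (shut) to 1.0 (fully open), then dx, dy, dz in m, then a turn about the tool's z in degrees; each row shifts and turns the commanded pose from where the row before left it, along the tool's axes as they then stand; what a row does not reach is not made up. A row lasts 1/12 s, in which the tool goes at most 0.0417 m and 7.16 degrees, less where a joint would pass 70% of its speed; a pose out of reach is approached as far as the arm can. The fingers move at their own pace and stop on an object; FORCE is the grip in N (left out, the last holds). Time passes only in rows, so rows that do not move let the fingers close. It prints the time, the measured TCP pose, the force, the opening and the grip force at its end.
- arm.sense(): the state, without advancing time (a new reading comes with each control period).
- eyes.snapshot(name): name is "side" or "top" or "wrist"; returns a dict with "color" (480x640x3 uint8, red, green, blue), "fov_y" (degrees; the focal length in pixels is half the picture's height over the tangent of half this angle, whatever the lens; pixels are square), "cx", "cy" (the principal point, pixels), "dist" ([k1, k2, p1, p2, k3] as OpenCV has them; the pictures are not rectified), "rvec" (rotation vector, rad) and "tvec" (3), from world to camera coordinates, as OpenCV has them. Camera axes: x right, y down, z forward; pixel columns grow to the right and rows downward; lengths in m; the calibration is good to about 2 mm. A picture is of the moment at which its call begins. There is no depth.
- ticket.close_job(): hands the job in; it is judged then, once.
Trained networks look in the newest picture that a camera, given by its name, has taken for a name from the list of things; names that differ only in an ending like _2 or _b are one class to them, and where a whole thing is asked for, a point or a joint stands for the part that bears it (a point fixed in the world has none). Each returns a list of dicts, best first, with "score" (0 to 1); they miss things now and then, are a little off and sometimes report something else, mostly with a low value. They report only what shows in the picture. A call takes as long as a camera call.
- spotter.boxes_of(camera, label): "extent" ([left, top, right, bottom] in pixels, round what is visible of it).
- spotter.regions_of(camera, label): "pixels" (480x640 bool, what is visible of it) and "extent" ([left, top, right, bottom] in pixels, round what is visible of it).
- spotter.place_of(camera, label): "centre" ([row, column] in pixels: a listed point, or the origin of a listed thing).
The state is a dict: "clock": time; "joint_pos": joint angles; "joint_vel": joint speeds; "joint_efforts": joint torques, N m; "tool_pos": TCP position; "tcp_rot": TCP orientation; "ft_force": force on the tool from outside, world axes, zero at the start; "wrist_torque": the same for the moment, N m; "width": opening from 0.0 (shut) to 1.0 (fully open); "grasp_force": force on a finger pad.
Only numpy, scipy, OpenCV 4.12 (cv2) and the standard library are available. Lean on these libraries where they do the work, as an engineer would, in place of code of your own. Each camera call takes 0.05 s, during which the arm holds its last target. There are 200 camera calls.

## Working session

There is one attempt and no reset: what is moved stays moved. The work goes in short steps, Python scripts to look and compute and a shell command to move; the robot and the scene stay as the last step left them, time stands still between calls to the robot, and variables do not carry over. Pictures are saved under pics/ and viewed, at most 10 in all, crops included, and the job is handed in when it is done.

```bash
mkdir -p pics; cat > h.py <<'E'
import numpy as np, cv2
from station import arm, eyes, ticket, spotter
def cam(s):
    f=240/np.tan(np.radians(s["fov_y"])/2)
    K=np.array([[f,0,s["cx"]],[0,f,s["cy"]],[0,0,1.]])
    return K,np.array(s["dist"],float),np.array(s["rvec"],float),np.array(s["tvec"],float)
def at_z(s,rc,z):
    K,d,r,t=cam(s); R=cv2.Rodrigues(r)[0]
    u=cv2.undistortPoints(np.array([[[rc[1],rc[0]]]],float),K,d)[0,0]
    D=R.T@np.array([u[0],u[1],1]); C=-R.T@t.ravel()
    return C+D*(z-C[2])/D[2]
def px(s,P):
    K,d,r,t=cam(s); return cv2.projectPoints(np.array(P,float).reshape(-1,1,3),r,t,K,d)[0][:,0]
def save(s,n): cv2.imwrite("pics/"+n,s["color"][:,:,::-1])
H=dict(wheel_axis=.09,spoke=.089,heart_box=.09,heart_point=.105,rest_post=.122,rest_tip=.110)
E
python3 - <<'E'
from h import *
for c in("top","side"):
    s=eyes.snapshot(c); save(s,c+"0.png")
    for l in ["wheel_axis","spoke","heart_box","heart_point","rest_post","rest_tip","tape","bowls","paint_jar","paint_brush","mug","palette_tile","oil_bottle"]:
        for r in spotter.place_of(c,l)[:5 if l=="spoke" else 1]:
            print(c,l,round(r["score"],2),np.round(r["centre"],1),at_z(s,r["centre"],H.get(l,0)).round(4))
a=arm.sense(); print(a["tool_pos"],a["tcp_rot"],a["clock"],arm.grip_point_offset)
E
```

```text
top wheel_axis 0.66 [263.1 307.9] [0.5558 0.0551 0.09  ]
top spoke 0.64 [279.6 276.1] [0.5138 0.1398 0.089 ]
top heart_box 0.61 [264.  305.5] [0.5536 0.0615 0.09  ]
top heart_point 0.67 [269.  292.3] [0.5407 0.0959 0.105 ]
top rest_post 0.79 [278. 368.] [ 0.5135 -0.1004  0.122 ]
top rest_tip 0.86 [242.2 367.7] [ 0.6072 -0.1028  0.11  ]
top tape 0.51 [256.2 236.9] [0.5813 0.2543 0.    ]
top bowls 0.9 [210.4 253.8] [0.7091 0.2056 0.    ]
top paint_jar 0.68 [200.3 291.4] [0.736  0.0998 0.    ]
top paint_brush 0.6 [338.6 265.5] [0.3507 0.1776 0.    ]
top mug 0.81 [311.9 153.7] [0.4307 0.486  0.    ]
top palette_tile 0.83 [269.7 473.1] [ 0.5317 -0.4077  0.    ]
top oil_bottle 0.94 [221.4 439.6] [ 0.6695 -0.317   0.    ]
side wheel_axis 0.77 [252.9 326.8] [0.5566 0.0528 0.09  ]
side spoke 0.86 [277.2 316.8] [0.5195 0.1316 0.089 ]
side heart_box 0.93 [257.2 328.3] [0.5436 0.0622 0.09  ]
side heart_point 0.81 [261.3 321.1] [0.5367 0.0965 0.105 ]
side rest_post 0.75 [219.2 377.5] [ 0.5194 -0.1021  0.122 ]
side rest_tip 0.69 [212.4 344.6] [ 0.6101 -0.0801  0.11  ]
side tape 0.83 [322.8 262.9] [0.5742 0.2649 0.    ]
side paint_jar 0.88 [255.5 264.7] [0.74   0.0967 0.    ]
side paint_brush 0.73 [253.9 326. ] [ 0.6196 -0.0165  0.    ]
side mug 0.98 [424.1 228.6] [0.4343 0.4981 0.    ]
side palette_tile 0.71 [202.3 429.4] [ 0.5355 -0.3915  0.    ]
side oil_bottle 0.71 [192.2 375.6] [ 0.6878 -0.3262  0.    ]
[ 0.14119178 -0.60884103  0.18795832] [-1.79997856e+02  1.13825945e-03 -1.66945898e+02] 1.4 0.0187
```

```bash
python3 - <<'E'
import cv2
a=cv2.imread("pics/top0.png")[180:360,200:440]; b=cv2.imread("pics/side0.png")[160:340,220:460]
cv2.imwrite("pics/c0.png",cv2.resize(a,(800,600),interpolation=cv2.INTER_CUBIC))
cv2.imwrite("pics/c1.png",cv2.resize(b,(800,600),interpolation=cv2.INTER_CUBIC))
E
```

```text
(no output)
```

View pics/c0.png

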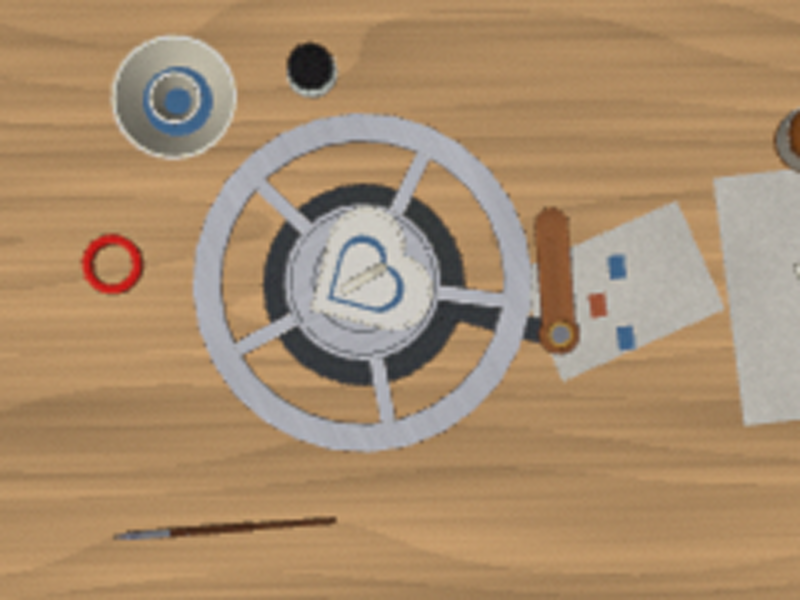

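View pics/c1.png

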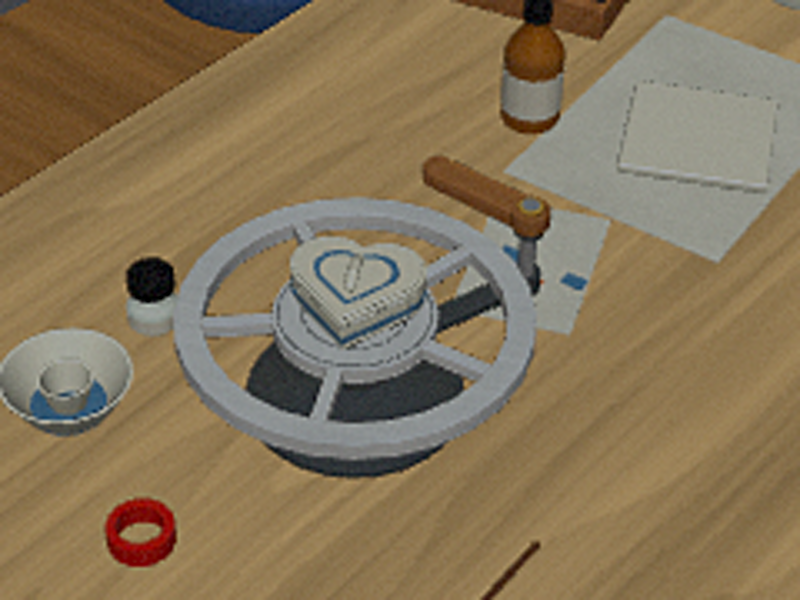

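Top view: the heart's point is at the lower left (about 325,312 in the crop, wheel centre 362,283). The bar is swung out at the right, with its post at 560,335. The side view agrees. I'll go to a hover for a wrist-camera measurement.

```bash
R='[1,-0.0184,0.0243,-0.0065,0]'
python3 -m handwheel '[[0,-0.0184,0.0243,-0.0065,0],[0,-0.0184,0.0243,-0.0065,0],[0,-0.0184,0.0243,-0.0065,0],[0,-0.0184,0.0243,-0.0065,0],[0,-0.0184,0.0243,-0.0065,0],[0,-0.0184,0.0243,-0.0065,0],[0,-0.0184,0.0243,-0.0065,0],[0,-0.0184,0.0243,-0.0065,0],[0,-0.0184,0.0243,-0.0065,0],[0,-0.0184,0.0243,-0.0065,0],[0,-0.0184,0.0243,-0.0065,0],[0,-0.0184,0.0243,-0.0065,0]]'
python3 -m handwheel '[[0,-0.0184,0.0243,-0.0065,0],[0,-0.0184,0.0243,-0.0065,0],[0,-0.0184,0.0243,-0.0065,0],[0,-0.0184,0.0243,-0.0065,0],[0,-0.0184,0.0243,-0.0065,0],[0,-0.0184,0.0243,-0.0065,0],[0,-0.0184,0.0243,-0.0065,0],[0,-0.0184,0.0243,-0.0065,0],[0,-0.0184,0.0243,-0.0065,0],[0,-0.0184,0.0243,-0.0065,0],[0,-0.0184,0.0243,-0.0065,0],[0,-0.0184,0.0243,-0.0065,0]]'
python3 - <<'E'
from h import *
s=eyes.snapshot("wrist"); save(s,"w0.png")
for l in H:
    for r in spotter.place_of("wrist",l)[:5]: print(l,round(r["score"],2),np.round(r["centre"],1),at_z(s,r["centre"],H[l]).round(4))
print(arm.sense()["joint_pos"])
E
```

```text
clock: 2.4
tool_pos: [0.2906, -0.2736, 0.2666]
tcp_rot: [-180.0, 0.0, -167.0]
ft_force: [2.4, -0.3, -1.0]
width: 0.168
grasp_force: 0.0
clock: 3.4
tool_pos: [0.4399, 0.0606, 0.3446]
tcp_rot: [180.0, 0.1, -166.9]
ft_force: [0.6, -1.0, -0.4]
width: 0.005
grasp_force: 0.0
wheel_axis 0.16 [295.2 419.3] [0.5378 0.2286 0.09  ]
spoke 0.58 [264.4 358.5] [0.5122 0.1311 0.089 ]
heart_box 0.69 [278.8 296.4] [0.5528 0.051  0.09  ]
heart_point 0.78 [276.7 332.6] [0.5322 0.0981 0.105 ]
rest_post 0.87 [233.7 186.7] [ 0.5108 -0.0984  0.122 ]
rest_post 0.44 [278.8 296.4] [0.5392 0.0503 0.122 ]
rest_tip 0.85 [294.2 182.9] [ 0.6029 -0.0976  0.11  ]
rest_tip 0.61 [248.  571.5] [0.4176 0.4019 0.11  ]
[ 2.86965823e+01 -6.74288525e-01 -6.17982914e+00 -2.04783027e-04
 -8.45017578e+01 -1.05698172e+02]
```

View pics/w0.png

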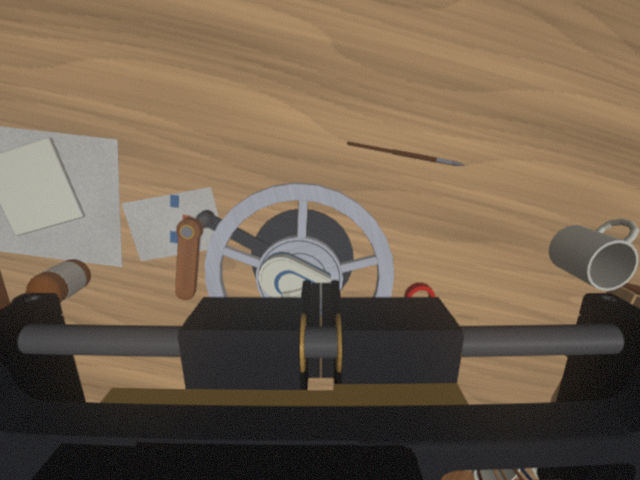

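The wrist picture shows the wheel with its lower half hidden by the gripper (heart near 285,275, post 187,234). From the far side with the tool's x pointing inward, the whole wheel will show.

```bash

python3 -m handwheel '[[0,-0.0267,-0.001,0.0056,0],[0,-0.0267,-0.001,0.0056,0],[0,-0.0267,-0.001,0.0056,0],[0,-0.0267,-0.001,0.0056,0],[0,-0.0267,-0.001,0.0056,0],[0,-0.0267,-0.001,0.0056,0],[0,-0.0267,-0.001,0.0056,0],[0,-0.0267,-0.001,0.0056,0],[0,0,0,0,-6.7],[0,0,0,0,-6.7],[0,0,0,0,-6.7],[0,0,0,0,0]]'
python3 - <<'E'
from h import *
s=eyes.snapshot("wrist"); save(s,"w1.png")
for l in H:
    for r in spotter.place_of("wrist",l)[:5]: print(l,round(r["score"],2),np.round(r["centre"],1),at_z(s,r["centre"],H[l]).round(4))
E
```

```text
clock: 4.75
tool_pos: [0.6495, 0.0982, 0.299]
tcp_rot: [-180.0, -0.0, -146.8]
ft_force: [1.3, 0.1, 0.5]
width: 0.007
grasp_force: 0.0
spoke 0.76 [124.7 409. ] [0.5127 0.1276 0.089 ]
heart_box 0.92 [118.5 334.2] [0.5538 0.0536 0.09  ]
heart_point 0.91 [123.7 380.5] [0.5317 0.0983 0.105 ]
rest_tip 0.56 [ 83.4 187.1] [ 0.6093 -0.0946  0.11  ]
```

View pics/w1.png

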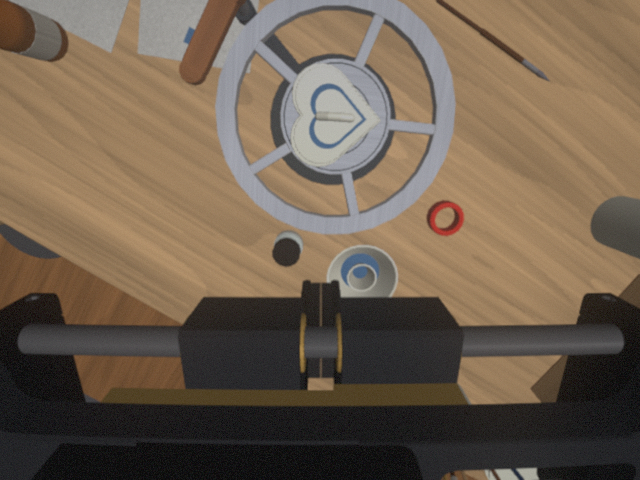

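The wrist view is now clear: heart point at (381,118), wheel centre near (336,115), right-hand spoke ending at (436,128). Next I'll fit the axis, spoke angles, heart angle and post.

```bash
cat > meas.py <<'E'
from h import *
from scipy.optimize import least_squares
import sys
def hull(c,l):
    m=spotter.regions_of(c,l)
    m=m[0]["pixels"].astype(np.uint8)
    return m,cv2.convexHull(max(cv2.findContours(m,0,1)[0],key=len))[:,0].astype(float)
def measure(c,verbose=1,ax=None):
    s=eyes.snapshot(c); o={}
    m,h=hull(c,"wheel_head")
    P=np.array([at_z(s,(v,u),.09)[:2] for u,v in h if 2<u<637 and 2<v<477])
    f=least_squares(lambda p:np.hypot(*(P-p[:2]).T)-p[2],[*P.mean(0),.135],loss="soft_l1",f_scale=.002)
    o["axis"]=f.x[:3].round(4); A=f.x[:2] if ax is None else np.array(ax)
    g=cv2.cvtColor(s["color"],cv2.COLOR_RGB2HSV).astype(float)
    th=np.radians(np.arange(0,360,.5)); acc=np.zeros(len(th)); M=m.astype(np.float32)
    for r in np.arange(.088,.108,.004):
        q=px(s,np.c_[A[0]+r*np.cos(th),A[1]+r*np.sin(th),0*th+.089]).astype(np.float32)
        acc+=cv2.remap(M,q[:,:1],q[:,1:],1)[:,0]
    F=(acc*np.exp(-5j*th)).sum(); o["spoke_phase"]=round(np.degrees(-np.angle(F))/5%72,2)
    for l in("heart_point","rest_post","rest_tip"):
        r=spotter.place_of(c,l)
        if r:
            p=at_z(s,r[0]["centre"],H[l])[:2]; d=p-A
            o[l]=(round(r[0]["score"],2),p.round(4),"r",np.hypot(*d).round(4),"ang",np.degrees(np.arctan2(d[1],d[0])).round(1))
    # heart model fit to mask: axis angle by silhouette of extruded heart
    mh,_=hull(c,"heart_box")
    rr=spotter.regions_of(c,"heart_box")[0]["pixels"]
    x,y=heart()
    def sil(p):
        a=np.radians(p[2]); X=A[0]+p[0]+x*np.cos(a)-y*np.sin(a); Y=A[1]+p[1]+x*np.sin(a)+y*np.cos(a)
        im=np.zeros((480,640),np.uint8)
        for z in np.linspace(.09,.136,12):
            cv2.fillPoly(im,[np.round(px(s,np.c_[X,Y,0*X+z])*16).astype(np.int32)],1,shift=4)
        return im
    iou=lambda a,b:(a&b).sum()/(a|b).sum()
    best=max(((iou(sil((dx,dy,t)),mh),t,dx,dy) for t in range(0,360,6) for dx in(0,) for dy in(0,)))
    for st,ds in((2,.003),(.5,.0015)):
        best=max(((iou(sil((best[2]+i*ds,best[3]+j*ds,best[1]+k*st)),mh),best[1]+k*st,best[2]+i*ds,best[3]+j*ds) for i in(-1,0,1) for j in(-1,0,1) for k in range(-4,5)))
    o["heart_fit iou,ang,dx,dy"]=np.round(best,4)
    for k,v in o.items(): print(c,k,v)
    return s,o
def heart(L=.095,W=.102,p=.047):
    # square corner at +x, two round lobes; scaled to L x W, point at x=p
    a=np.linspace(-np.pi/4,3*np.pi/4,30); r=.5/np.sqrt(2)*1.0
    # unit square diag 1.. corner at (0,0), sides s=1 along (-1,+-1)/sqrt2, lobes are semicircles on far sides
    q=np.sqrt(.5); c1=np.array([-q*1.5,q*.5])
    t=np.radians(np.linspace(45,225,30)); l=np.c_[c1[0]+.5*np.cos(t),c1[1]+.5*np.sin(t)]
    pts=np.vstack([[0,0],l,(l*[1,-1])[::-1]])
    e=np.ptp(pts,axis=0); return pts[:,0]*L/e[0]+p, pts[:,1]*W/e[1]
if __name__=="__main__":
    ax=eval(sys.argv[2]) if len(sys.argv)>2 else None
    for c in sys.argv[1].split(","): measure(c,ax=ax)
    a=arm.sense(); print(a["tool_pos"].round(4) if hasattr(a["tool_pos"],"round") else a["tool_pos"],a["tcp_rot"],a["clock"])
E
python3 meas.py wrist,top,side
```

```text
wrist axis [0.553  0.0542 0.1334]
wrist spoke_phase 45.44
wrist heart_point (0.75, array([0.531 , 0.0984]), 'r', np.float64(0.0494), 'ang', np.float64(116.4))
wrist rest_post (0.38, array([0.5361, 0.0955]), 'r', np.float64(0.0446), 'ang', np.float64(112.2))
wrist rest_tip (0.67, array([ 0.6094, -0.0984]), 'r', np.float64(0.1627), 'ang', np.float64(-69.7))
wrist heart_fit iou,ang,dx,dy [9.044e-01 1.175e+02 3.000e-03 1.500e-03]
top axis [0.5526 0.053  0.1338]
top spoke_phase 45.57
top heart_point (0.76, array([0.5428, 0.097 ]), 'r', np.float64(0.045), 'ang', np.float64(102.6))
top rest_post (0.69, array([ 0.5047, -0.1018]), 'r', np.float64(0.1621), 'ang', np.float64(-107.2))
top rest_tip (0.88, array([ 0.6096, -0.1031]), 'r', np.float64(0.1662), 'ang', np.float64(-69.9))
top heart_fit iou,ang,dx,dy [9.058e-01 1.220e+02 1.500e-03 1.500e-03]
side axis [0.5531 0.0598 0.1389]
side spoke_phase 46.97
side heart_point (0.67, array([0.5341, 0.1017]), 'r', np.float64(0.0459), 'ang', np.float64(114.4))
side rest_post (0.94, array([ 0.5184, -0.1051]), 'r', np.float64(0.1685), 'ang', np.float64(-101.9))
side rest_tip (0.8, array([ 0.6194, -0.0984]), 'r', np.float64(0.1716), 'ang', np.float64(-67.3))
side heart_fit iou,ang,dx,dy [7.606e-01 1.170e+02 3.000e-03 0.000e+00]
[0.6495 0.0995 0.2992] [ 1.79997680e+02  1.55816572e-03 -1.46849636e+02] 6.15
```

```bash

python3 -m handwheel '[[0,0,0,0,5.7],[0,0.0091,0.0025,0.02,0],[0,0.0091,0.0025,0.03,0],[0,0,0,0.03,0],[0,0,0,0.03,0],[0,0,0,0.03,0],[0,0,0,0.02,0],[0,0,0,0.02,0],[0,0,0,0.02,0],[0,0,0,0.011,0],[0,0,0,0.01,0],[0,0,0,0,0]]'; python3 -c "
from h import *
s=eyes.snapshot('side');a=s['color'][160:340,220:460];cv2.imwrite('pics/s2.png',cv2.resize(a,(800,600))[:,:,::-1])"
```

```text
clock: 7.15
tool_pos: [0.63, 0.0952, 0.0762]
tcp_rot: [180.0, -0.2, -152.6]
ft_force: [0.0, 0.7, -0.2]
width: 0.006
grasp_force: 0.0
```

View pics/s2.png

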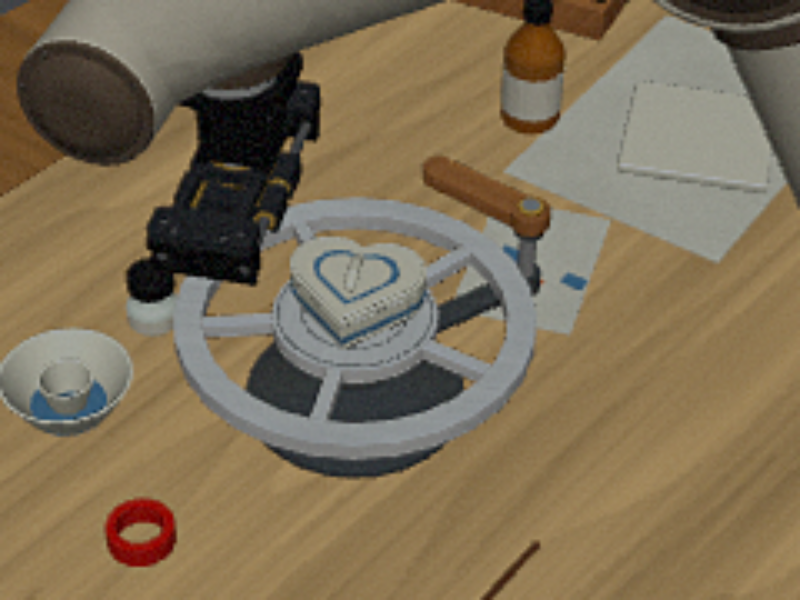

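Finger is down in the gap behind the heart, clear of it. Now push round the arc.

```bash

python3 -m handwheel '[[0,0.0001,0.0037,-0.0015,-2.4],[0,0.0001,0.0037,0,-2.4],[0,0.0001,0.0037,0,-2.4],[0,0.0001,0.0037,0,-2.4],[0,0.0001,0.0037,0,-2.4],[0,0.0001,0.0037,0,-2.4],[0,0.0001,0.0037,0,-2.4],[0,0.0001,0.0037,0,-2.4],[0,0.0001,0.0037,0,-2.4],[0,0.0001,0.0037,0,-2.4],[0,0.0001,0.0037,0,-2.4],[0,0.0001,0.0037,0,-2.4]]'; python3 meas.py top '(.553,.054)'
```

```text
clock: 8.2
tool_pos: [0.6026, 0.1287, 0.0816]
tcp_rot: [-179.9, 0.2, -123.6]
ft_force: [-0.5, 0.1, 0.4]
width: 0.007
grasp_force: 0.0
top axis [0.5531 0.0532 0.1328]
top spoke_phase 45.62
top heart_point (0.84, array([0.5359, 0.0918]), 'r', np.float64(0.0415), 'ang', np.float64(114.3))
top rest_post (0.74, array([ 0.512, -0.096]), 'r', np.float64(0.1555), 'ang', np.float64(-105.3))
top rest_tip (0.68, array([ 0.6088, -0.1033]), 'r', np.float64(0.1669), 'ang', np.float64(-70.5))
top heart_fit iou,ang,dx,dy [9.362e-01 1.185e+02 0.000e+00 1.500e-03]
[0.602  0.1281 0.0801] [-1.79971203e+02  3.76217071e-02 -1.23786719e+02] 8.55
```

```bash
python3 -c "
from h import *
s=eyes.snapshot('side');a=s['color'][160:340,220:460];t=eyes.snapshot('top')['color'][180:360,200:440]
cv2.imwrite('pics/s3.png',np.vstack([cv2.resize(x,(400,300),interpolation=2) for x in (a,t)])[:,:,::-1])"
```

```text
(no output)
```

View pics/s3.png

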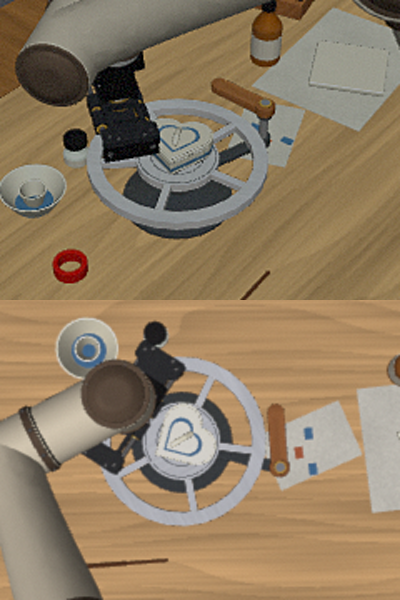

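```bash
python3 -c "
from h import *
s=eyes.snapshot('wrist');save(s,'w3.png'); a=arm.sense(); print(a['tool_pos'],a['ft_force'],a['wrist_torque'])"
```

```text
[0.60170685 0.12797278 0.07968863] [ 0.0045194   0.26243373 -0.10977755] [0.04070363 0.05187806 0.01898161]
```

View pics/w3.png

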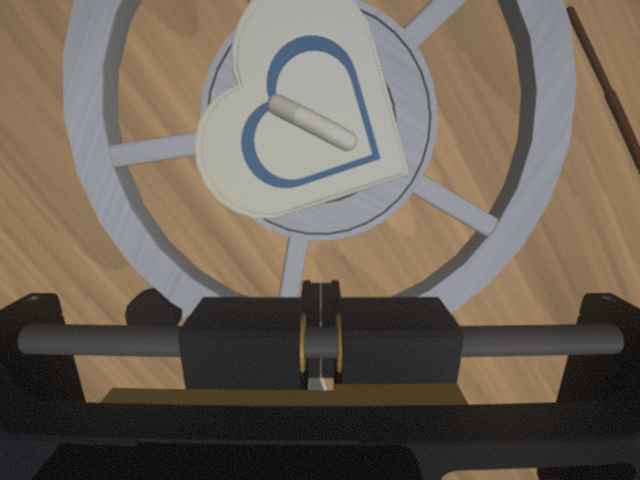

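The finger is beyond the spoke it should have pushed (tip at 321,285, spoke at 292,270), and the wheel has not turned. It was too high and rode over. The heart is untouched, since the body passes above it. I'll go lower and take the next spoke, checking as I go.

```bash

python3 -m handwheel '[[0,0,0,0.0065,0],[0,0.0001,0.0037,0,-2.4],[0,0.0001,0.0037,0,-2.4],[0,0.0001,0.0037,0,-2.4],[0,0.0001,0.0037,0,-2.4],[0,0.0001,0.0037,0,-2.4],[0,0.0001,0.0037,0,-2.4],[0,0.0001,0.0037,0,-2.4],[0,0.0001,0.0037,0,-2.4],[0,0.0001,0.0037,0,-2.4],[0,0.0001,0.0037,0,-2.4],[0,0.0001,0.0037,0,-2.4]]'
python3 -m handwheel '[[0,0.0001,0.0037,0,-2.4],[0,0.0001,0.0037,0,-2.4],[0,0.0001,0.0037,0,-2.4],[0,0.0001,0.0037,0,-2.4],[0,0.0001,0.0037,0,-2.4]]'
python3 -m handwheel '[[0,0.0001,0.0037,0,-2.4],[0,0.0001,0.0037,0,-2.4]]'
python3 -m handwheel '[[0,0.0001,0.0037,0,-2.4],[0,0.0001,0.0037,0,-2.4]]'
python3 meas.py top '(.553,.054)'
```

```text
clock: 9.7
tool_pos: [0.5633, 0.142, 0.0725]
tcp_rot: [180.0, -0.0, -97.2]
ft_force: [0.3, 0.2, -0.2]
width: 0.005
grasp_force: 0.0
clock: 10.12
tool_pos: [0.5448, 0.1422, 0.0726]
tcp_rot: [180.0, -0.0, -85.2]
ft_force: [-0.0, -0.1, 0.0]
width: 0.006
grasp_force: 0.0
clock: 10.28
tool_pos: [0.5375, 0.1413, 0.0726]
tcp_rot: [180.0, -0.0, -80.4]
ft_force: [-0.8, 0.1, 0.4]
width: 0.003
grasp_force: 0.0
clock: 10.45
tool_pos: [0.5303, 0.1397, 0.0726]
tcp_rot: [180.0, -0.0, -75.6]
ft_force: [-0.4, -1.0, 0.2]
width: 0.005
grasp_force: 0.0
top axis [0.5534 0.0532 0.1335]
top spoke_phase 45.09
top heart_point (0.86, array([0.5392, 0.0886]), 'r', np.float64(0.0373), 'ang', np.float64(111.7))
top rest_post (0.62, array([ 0.509 , -0.1076]), 'r', np.float64(0.1675), 'ang', np.float64(-105.2))
top rest_tip (0.61, array([ 0.6083, -0.102 ]), 'r', np.float64(0.1655), 'ang', np.float64(-70.5))
top heart_fit iou,ang,dx,dy [9.43e-01 1.22e+02 1.50e-03 0.00e+00]
[0.5309 0.1399 0.073 ] [ 1.79999889e+02 -1.99293898e-03 -7.57853625e+01] 10.8
```

```bash

for i in 1; do
python3 -m handwheel '[[0,0.0001,0.0037,0,-2.4],[0,0.0001,0.0037,0,-2.4]]' | sed -n '2p;4p'
python3 -m handwheel '[[0,0.0001,0.0037,0,-2.4],[0,0.0001,0.0037,0,-2.4]]'| sed -n '2p;4p'
python3 -m handwheel '[[0,0.0001,0.0037,0,-2.4],[0,0.0001,0.0037,0,-2.4]]'| sed -n '2p;4p'
done
python3 meas.py wrist,top '(.553,.054)'
```

```text
tool_pos: [0.5238, 0.1377, 0.073]
ft_force: [0.5, 0.6, -0.3]
tool_pos: [0.5167, 0.1349, 0.073]
ft_force: [0.1, -0.1, 0.4]
tool_pos: [0.5101, 0.1316, 0.0731]
ft_force: [0.1, 0.4, 0.1]
wrist axis [0.5528 0.0543 0.1339]
wrist spoke_phase 43.68
wrist heart_point (0.65, array([0.5304, 0.0958]), 'r', np.float64(0.0475), 'ang', np.float64(118.4))
wrist heart_fit iou,ang,dx,dy [ 8.869e-01  1.200e+02  3.000e-03 -3.000e-03]
top axis [0.5537 0.0539 0.135 ]
top spoke_phase 45.21
top heart_point (0.65, array([0.5328, 0.0937]), 'r', np.float64(0.0446), 'ang', np.float64(117.0))
top rest_post (0.79, array([ 0.504 , -0.0974]), 'r', np.float64(0.1591), 'ang', np.float64(-107.9))
top rest_tip (0.8, array([ 0.6023, -0.0995]), 'r', np.float64(0.1612), 'ang', np.float64(-72.2))
top heart_fit iou,ang,dx,dy [ 9.13e-01  1.18e+02  0.00e+00 -1.50e-03]
[0.5101 0.1316 0.0731] [-1.79999523e+02 -2.76396479e-04 -6.13520130e+01] 12.0
```

```bash
python3 -c "
from h import *
s=eyes.snapshot('side');w=eyes.snapshot('wrist');a=s['color'][190:310,240:400]
q=np.array(arm.sense()['tool_pos']); print(px(s,[q,q+[0,0,.0187]]),px(w,[q,q+[0,0,.0187]]))
cv2.imwrite('pics/s4.png',np.hstack([cv2.resize(x,(400,300),interpolation=2) for x in (a,w['color'][200:380,200:440])])[:,:,::-1])"
```

```text
[[319.82734606 283.74818107]
 [319.76944295 278.189319  ]] [[316.90767669 275.0758125 ]
 [316.64258046 287.64978142]]
```

View pics/s4.png

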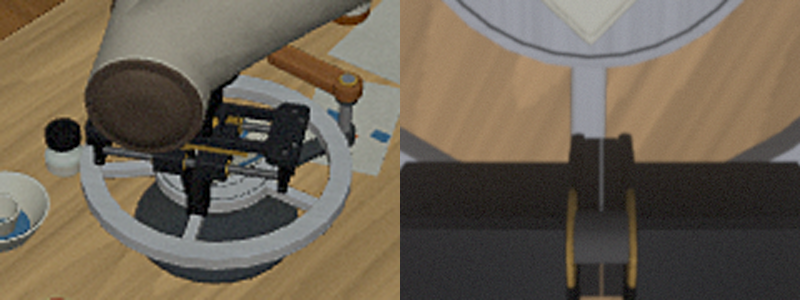

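```bash
python3 -c "
from h import *
from scipy.spatial.transform import Rotation as Ro
w=eyes.snapshot('wrist');s=eyes.snapshot('side')
a=arm.sense();q=np.array(a['tool_pos']);R=Ro.from_euler('xyz',a['tcp_rot'],degrees=True).as_matrix()
for z in(0,-.01,-.02,-.03):
  for x in(-.0095,.0095):
    P=[q+R@[x,y,z] for y in(-.015,.015)]; print(z,x,px(w,P).round(1).tolist(),px(s,P).round(1).tolist())
K,d,r,t=cam(w); Rc=cv2.Rodrigues(r)[0]; print('cam in tool',R.T@(-Rc.T@t.ravel()-q), 'axis',R.T@Rc[2])
"
```

```text
0 -0.0095 [[292.8, 289.2], [341.0, 289.2]] [[312.8, 285.6], [325.1, 287.5]]
0 0.0095 [[292.1, 260.5], [341.6, 260.5]] [[314.6, 280.0], [326.8, 281.9]]
-0.01 -0.0095 [[291.6, 296.2], [342.0, 296.3]] [[312.7, 282.6], [325.1, 284.6]]
-0.01 0.0095 [[290.8, 266.3], [342.6, 266.3]] [[314.5, 277.0], [326.8, 279.0]]
-0.02 -0.0095 [[290.2, 303.9], [343.1, 303.9]] [[312.6, 279.6], [325.1, 281.6]]
-0.02 0.0095 [[289.3, 272.8], [343.8, 272.8]] [[314.5, 274.1], [326.9, 276.0]]
-0.03 -0.0095 [[288.7, 312.4], [344.3, 312.4]] [[312.6, 276.6], [325.1, 278.6]]
-0.03 0.0095 [[287.7, 279.9], [345.1, 279.9]] [[314.4, 271.0], [326.9, 273.0]]
cam in tool [ 0.08017044  0.00175821 -0.19690976] axis [-0.28944287  0.00177996  0.95719363]
```

The finger sits in plan right over the spoke with no contact force, and both cameras put the visible tip some 2–3 cm above the reported TCP. I'll move outward to r≈98, so the gripper's body stays clear of the heart, then feel for the spoke's top.

```bash

python3 -m handwheel '[[0,-0.005,0,0,0],[0,-0.005,0,0,0],[0,0,0,0,0],[0,0,0,0,0]]'| sed -n '1,2p;4p'
python3 -m handwheel '[[0,0,0,0.003,0],[0,0,0,0,0]]'| sed -n '2p;4p'
python3 -m handwheel '[[0,0,0,0.003,0],[0,0,0,0,0]]'| sed -n '2p;4p'
```

```text
clock: 12.53
tool_pos: [0.5051, 0.1408, 0.0732]
ft_force: [0.3, -0.3, 1.0]
tool_pos: [0.5049, 0.1403, 0.0696]
ft_force: [-0.6, -0.0, 0.0]
tool_pos: [0.5049, 0.1401, 0.0665]
ft_force: [0.0, 0.2, -0.6]
```

```bash
python3 -c "
from h import *
w=eyes.snapshot('wrist')['color'][130:430,160:480];s=eyes.snapshot('side')['color'][190:310,240:400]
cv2.imwrite('pics/s5.png',np.hstack([cv2.resize(x,(400,400),interpolation=2) for x in (s,w)])[:,:,::-1])"
```

```text
(no output)
```

View pics/s5.png

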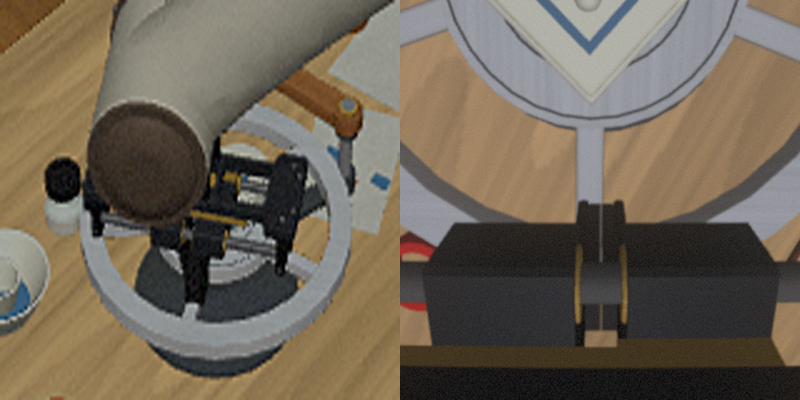

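Both views show the narrow tips directly over the spoke (side crop 195,300). Continue feeling down.

```bash

for k in 1; do
python3 -m handwheel '[[0,0,0,0.002,0],[0,0,0,0,0]]'| sed -n '2p;4p'
python3 -m handwheel '[[0,0,0,0.002,0],[0,0,0,0,0]]'| sed -n '2p;4p'
python3 -m handwheel '[[0,0,0,0.002,0],[0,0,0,0,0]]'| sed -n '2p;4p'; done
```

```text
tool_pos: [0.5051, 0.1403, 0.0648]
ft_force: [-0.1, -0.4, -0.2]
tool_pos: [0.5051, 0.1403, 0.0628]
ft_force: [0.3, -0.9, -0.7]
tool_pos: [0.505, 0.1403, 0.0608]
ft_force: [-0.0, 0.2, -0.1]
```

```bash

for k in 1; do
python3 -m handwheel '[[0,0,0,0.002,0],[0,0,0,0,0]]'| sed -n '2p;4p'
python3 -m handwheel '[[0,0,0,0.002,0],[0,0,0,0,0]]'| sed -n '2p;4p'; done; python3 -c "
from h import *
from scipy.spatial.transform import Rotation as Ro
s=eyes.snapshot('side');cv2.imwrite('pics/s6.png',cv2.resize(s['color'][230:310,270:370],(800,600),interpolation=2)[:,:,::-1])
a=arm.sense();q=np.array(a['tool_pos']);print(px(s,[q,[*q[:2],.089],[.553,.054,.09]]))"
```

```text
tool_pos: [0.5051, 0.1403, 0.0588]
ft_force: [0.5, -0.5, 0.8]
tool_pos: [0.505, 0.1403, 0.0568]
ft_force: [0.0, -0.7, -0.3]
[[319.01586451 291.46725335]
 [318.90350547 282.01783006]
 [327.57736026 253.78319385]]
```

View pics/s6.png

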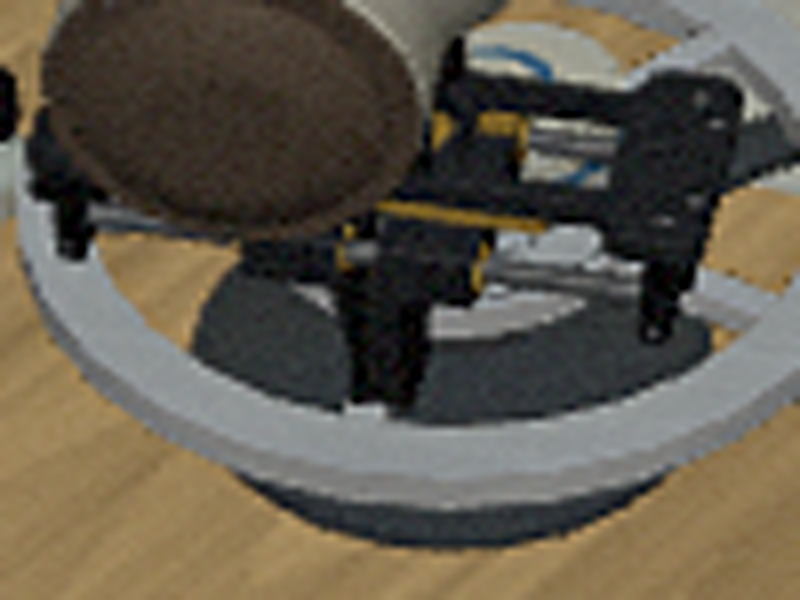

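The side crop shows the finger end at (400,408) just above or inside the rim's edge, which is ambiguous. That was my tenth picture, so from here I go by numbers. I'll keep feeling down in 1 mm steps.

```bash

go(){ grep -E "tool_pos|ft_force" | tr '\n' ' '; echo; }
python3 -m handwheel '[[0,0,0,0.001,0],[0,0,0,0.001,0],[0,0,0,0,0]]'|go
python3 -m handwheel '[[0,0,0,0.001,0],[0,0,0,0,0]]'|go
python3 -m handwheel '[[0,0,0,0.001,0],[0,0,0,0,0]]'|go
python3 meas.py wrist,top '(.553,.054)' | grep -E "phase|fit|^\["
```

```text
tool_pos: [0.5051, 0.1403, 0.0549] ft_force: [-0.5, 0.2, 0.4] 
tool_pos: [0.5056, 0.1405, 0.0548] ft_force: [-2.1, -0.4, 3.2] 
tool_pos: [0.5064, 0.1409, 0.0548] ft_force: [-1.3, 1.1, 8.8] 
wrist spoke_phase 43.03
wrist heart_fit iou,ang,dx,dy [ 9.359e-01  1.195e+02  3.000e-03 -3.000e-03]
top spoke_phase 44.9
top heart_fit iou,ang,dx,dy [ 9.313e-01  1.220e+02 -1.500e-03  0.000e+00]
[0.5064 0.1409 0.0548] [-1.79837677e+02 -2.65824429e-02 -6.13038531e+01] 15.1333
```

```bash
python3 - <<'E'
from h import *
from scipy.spatial.transform import Rotation as Ro
a=arm.sense();q=np.array(a['tool_pos']);R=Ro.from_euler('xyz',a['tcp_rot'],degrees=True).as_matrix()
print("F,T tool",R.T@a['ft_force'],R.T@a['wrist_torque'])
s=eyes.snapshot('side')
q6=np.array([.505,.1403,.0568])
for x in(-.037,0,.037):
  for z in(-.03,-.05,-.07,-.09): print(x,z,px(s,[q6+R@[x,y,z] for y in(-.09,.09)]).round(1).tolist())
# wrist: dark gripper mask, vertical profile of tip at column 305..338
w=eyes.snapshot('wrist')['color'].mean(2)
for r in range(270,304,3): print(r,w[r,296:348:3].astype(int).tolist())
E
python3 -m handwheel '[[0,0,0,-0.003,0],[0,0,0,0,0]]'
```

```text
F,T tool [-0.88475903  0.97875855 -8.02200811] [-0.60500549 -0.35542817  0.09324334]
-0.037 -0.03 [[277.7, 287.8], [353.9, 300.2]]
-0.037 -0.05 [[277.3, 281.8], [354.2, 294.2]]
-0.037 -0.07 [[276.8, 275.7], [354.5, 288.0]]
-0.037 -0.09 [[276.3, 269.4], [354.8, 281.7]]
0 -0.03 [[282.0, 276.8], [356.7, 288.7]]
0 -0.05 [[281.6, 270.8], [357.1, 282.7]]
0 -0.07 [[281.2, 264.7], [357.4, 276.5]]
0 -0.09 [[280.8, 258.4], [357.7, 270.3]]
0.037 -0.03 [[286.2, 266.2], [359.5, 277.7]]
0.037 -0.05 [[285.8, 260.2], [359.8, 271.7]]
0.037 -0.07 [[285.4, 254.1], [360.2, 265.5]]
0.037 -0.09 [[285.0, 247.9], [360.5, 259.3]]
270 [128, 126, 138, 156, 157, 157, 153, 152, 153, 121, 121, 119, 121, 125, 129, 134, 131, 132]
273 [125, 122, 140, 154, 153, 153, 156, 155, 153, 122, 118, 121, 123, 131, 131, 132, 129, 130]
276 [127, 121, 135, 154, 156, 155, 153, 156, 156, 118, 118, 124, 129, 127, 131, 130, 130, 133]
279 [130, 118, 137, 135, 131, 152, 152, 151, 153, 116, 121, 127, 118, 108, 127, 128, 132, 135]
282 [124, 122, 101, 39, 37, 115, 116, 115, 124, 86, 93, 103, 39, 39, 67, 128, 132, 133]
285 [128, 119, 81, 47, 37, 48, 43, 41, 81, 35, 38, 42, 44, 39, 56, 130, 131, 127]
288 [126, 122, 73, 33, 37, 31, 42, 39, 85, 39, 39, 42, 34, 36, 46, 135, 132, 125]
291 [127, 122, 54, 41, 33, 33, 40, 40, 83, 38, 39, 39, 40, 38, 33, 128, 128, 118]
294 [127, 128, 35, 39, 37, 38, 40, 38, 83, 43, 42, 37, 37, 37, 39, 123, 121, 119]
297 [79, 81, 38, 40, 36, 36, 36, 38, 83, 41, 37, 42, 37, 35, 35, 68, 75, 73]
300 [37, 38, 38, 42, 36, 38, 36, 38, 79, 35, 33, 34, 40, 39, 40, 38, 39, 34]
303 [39, 43, 36, 32, 37, 30, 38, 38, 84, 38, 36, 38, 36, 35, 35, 38, 34, 41]
clock: 15.4
tool_pos: [0.5056, 0.1406, 0.0566]
tcp_rot: [-179.9, 0.0, -61.3]
ft_force: [-0.5, 0.2, 0.1]
width: 0.003
grasp_force: 0.0
```

```bash
python3 - <<'E'
from h import *
w=eyes.snapshot('wrist'); g=w['color'].mean(2)
for r in (262,270,276):
    print(r,g[r,292:332].astype(int).tolist())
    for c in (300.,322.): print(c,[at_z(w,(r,c),z).round(4).tolist() for z in(.089,.055)])
K,d,rv,t=cam(w); R=cv2.Rodrigues(rv)[0]; print("cam",-R.T@t.ravel(),K[0,0])
top=eyes.snapshot('top')
for c in("top","wrist"):
    s=eyes.snapshot(c)
    for r in spotter.place_of(c,"spoke"): print(c,r["score"],at_z(s,r["centre"],.089))
E
```

```text
262 [119, 119, 121, 124, 127, 125, 120, 115, 131, 142, 147, 155, 155, 155, 156, 154, 155, 154, 153, 154, 155, 154, 157, 153, 153, 149, 153, 152, 145, 138, 123, 133, 135, 133, 134, 126, 124, 121, 119, 119]
300.0 [[0.5226, 0.1267, 0.089], [0.5185, 0.1386, 0.055]]
322.0 [[0.5128, 0.1213, 0.089], [0.5067, 0.1321, 0.055]]
270 [124, 121, 125, 127, 127, 130, 122, 115, 129, 141, 151, 154, 156, 152, 155, 156, 158, 158, 152, 153, 157, 152, 155, 157, 152, 153, 152, 152, 146, 128, 116, 121, 120, 118, 119, 120, 120, 118, 123, 124]
300.0 [[0.5205, 0.1305, 0.089], [0.516, 0.1432, 0.055]]
322.0 [[0.5107, 0.1251, 0.089], [0.5041, 0.1367, 0.055]]
276 [125, 127, 130, 127, 130, 130, 124, 116, 131, 141, 150, 154, 157, 155, 152, 157, 155, 153, 156, 152, 153, 154, 154, 153, 154, 151, 152, 151, 142, 128, 115, 116, 120, 121, 119, 121, 123, 125, 128, 128]
300.0 [[0.519, 0.1335, 0.089], [0.5142, 0.1467, 0.055]]
322.0 [[0.5091, 0.128, 0.089], [0.5022, 0.1402, 0.055]]
cam [0.54229938 0.0692457  0.25354082] 344.66824975245606
top 0.55 [0.51854061 0.14127942 0.089     ]
top 0.41 [ 0.65918322 -0.30288793  0.089     ]
wrist 0.6 [0.51461957 0.13281309 0.089     ]
```

Conclusion: contact came at reported z=0.055 where the spoke top is 0.089, so the real tip is 34 mm above the reported TCP. Both cameras' pixels agree with that. I'll lift, go back before the 45° spoke at r=0.100 so the body stays outside the heart's radius, and let down to z≈0.043.

```bash

go(){ grep -E "clock|tool_pos|tcp_rot|ft_force" | tr '\n' ' '; echo; }
python3 -m handwheel '[[0,-0.001,0,-0.02,0],[0,0,0,-0.02,0],[0,0,0,0,0]]'|go
python3 -m handwheel '[[0,0.00075,-0.0123,0,7.05],[0,0.00075,-0.0123,0,7.05],[0,0.00075,-0.0123,0,7.05],[0,0.00075,-0.0123,0,7.05],[0,0.00075,-0.0123,0,7.05],[0,0.00075,-0.0123,0,7.05],[0,0.00075,-0.0123,0,7.05]]'|go
python3 -m handwheel '[[0,0.00075,-0.0123,0,7.05],[0,0.00075,-0.0123,0,7.05],[0,0.00075,-0.0123,0,7.05],[0,0.00075,-0.0123,0,7.05],[0,0.00075,-0.0123,0,7.05],[0,0.00075,-0.0123,0,7.05],[0,0,0,0,0],[0,0,0,0,0]]'|go
python3 meas.py wrist '(.553,.054)' | grep -E "phase|fit|point"
```

```text
clock: 15.95 tool_pos: [0.5074, 0.1424, 0.0996] tcp_rot: [-179.6, -0.0, -61.3] ft_force: [1.6, 0.9, 1.7] 
clock: 16.53 tool_pos: [0.5886, 0.1472, 0.0954] tcp_rot: [180.0, -0.0, -111.0] ft_force: [0.2, -0.5, 0.5] 
clock: 17.2 tool_pos: [0.6419, 0.0984, 0.0953] tcp_rot: [180.0, -0.1, -152.9] ft_force: [-0.8, 0.1, -0.2] 
wrist spoke_phase 48.07
wrist heart_point (0.83, array([0.5312, 0.096 ]), 'r', np.float64(0.0473), 'ang', np.float64(117.4))
wrist heart_fit iou,ang,dx,dy [ 8.587e-01  1.195e+02 -3.000e-03  0.000e+00]
```

```bash

go(){ grep -E "clock|tool_pos|tcp_rot|ft_force" | tr '\n' ' '; echo; }
python3 -m handwheel '[[0,0,0,0.012,0],[0,0,0,0.012,0],[0,0,0,0.006,0],[0,0,0,0.005,0],[0,0,0,0,0]]'|go
python3 -m handwheel '[[0,0,0,0.004,0],[0,0,0,0.004,0],[0,0,0,0.004,0],[0,0,0,0,0]]'|go
python3 -m handwheel '[[0,0,0,0.003,0],[0,0,0,0.003,0],[0,0,0,0,0]]'|go
python3 -m handwheel '[[0,0,0.0042,0,-2.4],[0,0,0.0042,0,-2.4],[0,0,0,0,0]]'|go
python3 -m handwheel '[[0,0,0.0042,0,-2.4],[0,0,0.0042,0,-2.4]]'|go
python3 -m handwheel '[[0,0,0.0042,0,-2.4],[0,0,0.0042,0,-2.4]]'|go
python3 -m handwheel '[[0,0,0.0042,0,-2.4],[0,0,0.0042,0,-2.4]]'|go
```

```text
clock: 17.97 tool_pos: [0.641, 0.0985, 0.0589] tcp_rot: [180.0, -0.2, -153.0] ft_force: [-0.2, 0.6, -0.3] 
clock: 18.3 tool_pos: [0.6416, 0.0987, 0.0482] tcp_rot: [180.0, -0.1, -153.0] ft_force: [-0.3, -0.1, -0.0] 
clock: 18.55 tool_pos: [0.6418, 0.0988, 0.0425] tcp_rot: [180.0, -0.1, -153.0] ft_force: [-0.3, 0.1, -0.2] 
clock: 18.8 tool_pos: [0.6381, 0.1067, 0.0433] tcp_rot: [180.0, 0.0, -148.1] ft_force: [-0.3, -0.6, 0.1] 
clock: 18.97 tool_pos: [0.6342, 0.1129, 0.0434] tcp_rot: [-179.9, 0.0, -143.3] ft_force: [2.5, -4.4, -1.3] 
clock: 19.13 tool_pos: [0.629, 0.1194, 0.0433] tcp_rot: [-179.9, 0.0, -138.5] ft_force: [1.8, -2.4, 0.0] 
clock: 19.3 tool_pos: [0.6233, 0.1255, 0.0433] tcp_rot: [-179.9, 0.0, -133.7] ft_force: [1.1, -1.6, -0.9]
```

Contact: about 3 N tangential, as the drag predicts. Push on round.

```bash

go(){ grep -E "clock|tool_pos|tcp_rot|ft_force" | tr '\n' ' '; echo; }
python3 -m handwheel '[[0,0.0001,0.0042,0,-2.4],[0,0.0001,0.0042,0,-2.4],[0,0.0001,0.0042,0,-2.4],[0,0.0001,0.0042,0,-2.4],[0,0.0001,0.0042,0,-2.4],[0,0.0001,0.0042,0,-2.4],[0,0.0001,0.0042,0,-2.4],[0,0.0001,0.0042,0,-2.4],[0,0.0001,0.0042,0,-2.4],[0,0.0001,0.0042,0,-2.4]]'|go
python3 -c "
import numpy as np
from h import arm
a=arm.sense();d=np.array(a['tool_pos'])[:2]-[.553,.054];print(np.hypot(*d),np.degrees(np.arctan2(d[1],d[0])))"
python3 meas.py top '(.553,.054)' | grep -E "phase|fit|point"
```

```text
clock: 20.13 tool_pos: [0.588, 0.1476, 0.0434] tcp_rot: [-179.9, 0.0, -109.7] ft_force: [1.1, -2.2, -1.5] 
0.09997216898237025 69.47967415209592
top spoke_phase 7.81
top heart_point (0.68, array([0.5147, 0.0762]), 'r', np.float64(0.0443), 'ang', np.float64(149.9))
top heart_fit iou,ang,dx,dy [  0.9192 153.5      0.       0.    ]
```

```bash

go(){ grep -E "clock|tool_pos|tcp_rot|ft_force" | tr '\n' ' '; echo; }
python3 -m handwheel '[[0,0.0001,0.0042,0,-2.4],[0,0.0001,0.0042,0,-2.4],[0,0.0001,0.0042,0,-2.4],[0,0.0001,0.0042,0,-2.4],[0,0.0001,0.0042,0,-2.4],[0,0.0001,0.0042,0,-2.4],[0,0.0001,0.0042,0,-2.4],[0,0.0001,0.0042,0,-2.4],[0,0.0001,0.0042,0,-2.4],[0,0.0001,0.0042,0,-2.4],[0,0.0001,0.0042,0,-2.4],[0,0.0001,0.0042,0,-2.4]]'|go
python3 -m handwheel '[[0,0.0001,0.0042,0,-2.4],[0,0.0001,0.0042,0,-2.4],[0,0.0001,0.0042,0,-2.4],[0,0.0001,0.0042,0,-2.4],[0,0.0001,0.0042,0,-2.4],[0,0.0001,0.0042,0,-2.4],[0,0.0001,0.0042,0,-2.4],[0,0.0001,0.0042,0,-2.4],[0,0.0001,0.0042,0,-2.4],[0,0.0001,0.0042,0,-2.4],[0,0.0001,0.0042,0,-2.4],[0,0.0001,0.0042,0,-2.4]]'|go
python3 -c "
import numpy as np
from h import arm
a=arm.sense();d=np.array(a['tool_pos'])[:2]-[.553,.054];print(np.hypot(*d),np.degrees(np.arctan2(d[1],d[0])))"
python3 -m handwheel '[[0,0.0001,0.0042,0,-2.4],[0,0.0001,0.0042,0,-2.4],[0,0.0001,0.0042,0,-2.4],[0,0.0001,0.0042,0,-2.4],[0,0.0001,0.0042,0,-2.4],[0,0.0001,0.0042,0,-2.4],[0,0.0001,0.0042,0,-2.4],[0,0.0001,0.0042,0,-2.4],[0,0.0001,0.0035,0,-2],[0,0.0001,0.0035,0,-2],[0,0.0001,0.0025,0,-1.5],[0,0,0,0,0]]'|go
python3 -c "
import numpy as np
from h import arm
a=arm.sense();d=np.array(a['tool_pos'])[:2]-[.553,.054];print(np.hypot(*d),np.degrees(np.arctan2(d[1],d[0])))"
python3 meas.py top,wrist,side '(.553,.054)' 
```

```text
clock: 21.48 tool_pos: [0.539, 0.1529, 0.0435] tcp_rot: [-179.8, 0.0, -80.9] ft_force: [2.6, -0.2, -0.8] 
clock: 22.48 tool_pos: [0.4938, 0.1336, 0.0438] tcp_rot: [-179.7, -0.1, -52.1] ft_force: [2.0, 0.2, -1.5] 
0.09920100276882385 126.66012424404202
clock: 23.48 tool_pos: [0.4657, 0.1001, 0.0437] tcp_rot: [-179.9, -0.1, -27.5] ft_force: [1.7, 0.7, 0.7] 
0.09876478886150224 152.1736193104267
top axis [0.5532 0.0537 0.1332]
top spoke_phase 19.29
top heart_point (0.75, array([0.5306, 0.0178]), 'r', np.float64(0.0425), 'ang', np.float64(-121.8))
top rest_post (0.96, array([ 0.5106, -0.1009]), 'r', np.float64(0.1606), 'ang', np.float64(-105.3))
top rest_tip (0.56, array([ 0.6077, -0.107 ]), 'r', np.float64(0.17), 'ang', np.float64(-71.2))
top heart_fit iou,ang,dx,dy [ 9.054e-01  2.360e+02 -1.500e-03  0.000e+00]
wrist axis [0.5032 0.0203 0.0793]
wrist spoke_phase 20.13
wrist heart_fit iou,ang,dx,dy [ 8.640e-01  2.395e+02  3.000e-03 -4.500e-03]Traceback (most recent call last):
  File "meas.py", line 52, in <module>
    for c in sys.argv[1].split(","): measure(c,ax=ax)
                                     ~~~~~~~^^^^^^^^^
  File "meas.py", line 26, in measure
    mh,_=hull(c,"heart_box")
         ~~~~^^^^^^^^^^^^^^^
  File "meas.py", line 6, in hull
    m=m[0]["pixels"].astype(np.uint8)
      ~^^^
IndexError: list index out of range
```

```bash

go(){ grep -E "clock|tool_pos|tcp_rot|ft_force" | tr '\n' ' '; echo; }
python3 -m handwheel '[[0,0.0001,0.0042,0,-2.4],[0,0.0001,0.0042,0,-2.4],[0,0.0001,0.0042,0,-2.4],[0,0.0001,0.0042,0,-2.4],[0,0.0001,0.0042,0,-2.4],[0,0.0001,0.0028,0,-1.6],[0,0.0001,0.0028,0,-1.6],[0,0.0001,0.0017,0,-1],[0,0,0,0,0]]'|go
python3 -m handwheel '[[0,0,-0.0035,0,2],[0,0,-0.0035,0,2],[0,0,0,-0.03,0],[0,0,0,-0.035,0],[0,0,0,-0.04,0],[0,0,0,-0.04,0],[0,0,0,-0.04,0],[0,0,0,-0.03,0],[0,0,0,0,0],[0,0,0,0,0]]'|go
python3 - <<'E'
from h import *
import meas
s,o=meas.measure("top",ax=(.553,.054))
w=eyes.snapshot("wrist");
for l in H:
    for r in spotter.place_of("wrist",l)[:2]: print(l,round(r["score"],2),np.round(r["centre"],1),at_z(w,r["centre"],H[l]).round(4))
print(px(w,[[.553,.054,.09],[.512,-.1,.122],[.607,-.1,.11]]),arm.sense()["joint_pos"])
E
```

```text
clock: 25.23 tool_pos: [0.4544, 0.0723, 0.0428] tcp_rot: [179.9, 0.1, -11.3] ft_force: [0.5, 0.5, 0.2] 
clock: 26.07 tool_pos: [0.4566, 0.0797, 0.2592] tcp_rot: [-179.9, -0.0, -15.3] ft_force: [0.4, -0.7, -1.0] 
top axis [0.5538 0.0535 0.1335]
top spoke_phase 36.26
top heart_point (0.69, array([0.5486, 0.0149]), 'r', np.float64(0.0393), 'ang', np.float64(-96.4))
top rest_post (0.9, array([ 0.5117, -0.1004]), 'r', np.float64(0.1598), 'ang', np.float64(-105.0))
top rest_tip (0.61, array([ 0.6055, -0.0967]), 'r', np.float64(0.1596), 'ang', np.float64(-70.8))
top heart_fit iou,ang,dx,dy [ 9.084e-01  2.545e+02  1.500e-03 -1.500e-03]
spoke 0.73 [123.8 401.8] [ 0.5241 -0.0266  0.089 ]
heart_box 0.8 [115.1 313.4] [0.5552 0.0573 0.09  ]
heart_point 0.83 [118.1 366.4] [0.5384 0.009  0.105 ]
rest_post 0.91 [120.9 489.9] [ 0.5067 -0.099   0.122 ]
rest_post 0.68 [288.3 276.4] [0.3984 0.1408 0.122 ]
rest_tip 0.8 [  4.  462.5] [ 0.6108 -0.0954  0.11  ]
[[317.15955526 116.42576264]
 [490.19487911 114.75506451]
 [468.28018021   7.27282214]] [ 3.00572556e+01  3.33140624e+00 -1.39633293e+01  2.53184918e-04
 -7.27167615e+01  4.46427517e+01]
```

```bash

python3 -m handwheel '[[0,0.02,-0.015,-0.01,0],[0,0.02,-0.015,-0.01,0],[0,0.01,-0.01,0,0],[0,0,0,0,0],[0,0,0,0,0]]' | sed -n 2p
cat > fine.py <<'E'
from h import *
from scipy.optimize import minimize
def grid(s,z,A,h=.07,n=281):
    g=np.linspace(-h,h,n); X,Y=np.meshgrid(g,g)
    q=px(s,np.c_[A[0]+X.ravel(),A[1]+Y.ravel(),0*X.ravel()+z]).astype(np.float32)
    return X,Y,cv2.remap(s["color"],q[:,0].reshape(n,n),q[:,1].reshape(n,n),1).astype(float)
def heart_sym(s,A=(.553,.054)):
    X,Y,I=grid(s,.136,A)
    B=np.clip((I[...,2]-I[...,0]-15)/40,0,1); B[np.hypot(X,Y)>.043]=0
    B=cv2.GaussianBlur(B,(0,0),2)
    from scipy.ndimage import map_coordinates as mc
    def cost(p):
        a=np.radians(p[0]); n=np.array([-np.sin(a),np.cos(a)])
        d=X*n[0]+Y*n[1]-p[1]*1e-3; Xm=X-2*d*n[0]; Ym=Y-2*d*n[1]
        k=(len(X)-1)/2/.07
        return ((mc(B,[(Ym+.07)*k,(Xm+.07)*k],order=1)-B)**2).sum()/ (B**2).sum()
    c=[(cost((a,o)),a,o) for a in range(0,180,4) for o in(-3,0,3)]
    b=min(c); f=minimize(cost,b[1:],method="Nelder-Mead")
    a=f.x[0]; n=np.array([-np.sin(np.radians(a)),np.cos(np.radians(a))]); 
    W=B/B.sum(); return dict(cost=f.fun,ang=a%180,off_mm=f.x[1],cent=((W*X).sum()*1e3,(W*Y).sum()*1e3),px=(B>.3).sum())
def bar(s,z=.118):
    hsv=cv2.cvtColor(s["color"],cv2.COLOR_RGB2HSV)
    return hsv
E
python3 - <<'E'
from fine import *
import meas
from scipy.optimize import minimize
for c in("wrist","top"):
    s=eyes.snapshot(c); save(s,c+"_9.png"); print(c,heart_sym(s))
    m=spotter.regions_of(c,"rest_bar")
    for l in("rest_post","rest_tip"):
        for r in spotter.place_of(c,l)[:1]: print(l,round(r["score"],2),np.round(r["centre"],1),at_z(s,r["centre"],H[l]).round(4))
    M=m[0]["pixels"].astype(np.uint8); print("bar mask",M.sum(),m[0]["extent"])
    t=np.radians(np.linspace(-90,90,15))
    def sil(p):
        a=p[2]; x=np.r_[.1-.013+.013*np.cos(t),-.013*np.cos(t)]; y=np.r_[.013*np.sin(t),-.013*np.sin(t)]
        X=p[0]+x*np.cos(a)-y*np.sin(a); Y=p[1]+x*np.sin(a)+y*np.cos(a); im=np.zeros((480,640),np.uint8)
        for z in(.102,.106,.11,.114,.118): cv2.fillPoly(im,[np.round(px(s,np.c_[X,Y,0*X+z])*16).astype(np.int32)],255,lineType=cv2.LINE_AA,shift=4)
        return cv2.GaussianBlur(im/255.,(0,0),1)
    T=cv2.GaussianBlur(M.astype(float),(0,0),1)
    f=min((minimize(lambda p:((sil((p[0]/100,p[1]/100,p[2]))-T)**2).sum(),[51.2+dx,-10,-.03+da],method="Nelder-Mead",options=dict(xatol=1e-3,fatol=.1,initial_simplex=[[51.2,-10,0],[52,-10,0],[51.2,-9.2,0],[51.2,-10,.15]])) for dx in(0,) for da in(0,)),key=lambda f:f.fun)
    P=f.x[:2]/100; d=P-[.553,.054]; print("bar fit",f.fun,P,np.degrees(f.x[2]),"r",np.hypot(*d),"ang",np.degrees(np.arctan2(d[1],d[0]))%360)
for c in("wrist","top"):
    eyes.snapshot(c)
    print(c); meas.measure(c,ax=(.553,.054))
for n in(): pass
E
```

```text
tool_pos: [0.5157, 0.1053, 0.2774]
wrist {'cost': np.float64(0.011266683309907375), 'ang': np.float64(74.41429086537997), 'off_mm': np.float64(0.048376181630400264), 'cent': (np.float64(3.6705821829717857), np.float64(10.249918545828686)), 'px': np.int64(2068)}
rest_post 0.96 [173.6 512.4] [ 0.5074 -0.0985  0.122 ]
rest_tip 0.7 [ 70.1 490.8] [ 0.6109 -0.096   0.11  ]
bar mask 3363 [479.9, 73.7, 523.2, 186.5]
bar fit 245.15091934154128 [ 0.50702949 -0.10032773] 3.208369312986271 r 0.16102899365595227 ang 253.4124746730433
top {'cost': np.float64(0.313638783394264), 'ang': np.float64(11.209093885037566), 'off_mm': np.float64(2.171129259110626), 'cent': (np.float64(16.61633053987516), np.float64(2.8729888344565127)), 'px': np.int64(1321)}
rest_post 0.92 [278.6 369. ] [ 0.5119 -0.103   0.122 ]
rest_tip 0.67 [243.2 365.7] [ 0.6047 -0.0974  0.11  ]
bar mask 425 [359.7, 241.1, 374.8, 288.7]
bar fit 30.472200922431472 [ 0.50718574 -0.10005354] 2.917782625205506 r 0.16072162620735195 ang 253.43795353237397
wrist
wrist axis [0.553  0.0539 0.1339]
wrist spoke_phase 35.74
wrist heart_point (0.66, array([0.536 , 0.0108]), 'r', np.float64(0.0464), 'ang', np.float64(-111.4))
wrist rest_post (0.94, array([ 0.5075, -0.1002]), 'r', np.float64(0.1608), 'ang', np.float64(-106.4))
wrist rest_tip (0.84, array([ 0.6096, -0.0945]), 'r', np.float64(0.1589), 'ang', np.float64(-69.1))
wrist heart_fit iou,ang,dx,dy [  0.893 258.5     0.      0.   ]
top
top axis [0.5533 0.0534 0.1344]
top spoke_phase 36.04
top heart_point (0.89, array([0.5458, 0.0163]), 'r', np.float64(0.0384), 'ang', np.float64(-100.8))
top rest_post (0.64, array([ 0.5087, -0.1097]), 'r', np.float64(0.1696), 'ang', np.float64(-105.2))
top rest_tip (0.88, array([ 0.6114, -0.1039]), 'r', np.float64(0.1684), 'ang', np.float64(-69.7))
top heart_fit iou,ang,dx,dy [ 6.108e-01  1.540e+02 -3.000e-03  0.000e+00]
```

Measured in one wrist picture: heart direction 254.4° (mirror-symmetry residual 1%), post direction 253.4° from the bar fit in both cameras. That is within about 1°, with the bar swung to about 3°. Now push the bar: let the finger down on its clockwise side, 60 mm from the pivot, tip at ~0.106 m.

```bash

go(){ grep -E "clock|tool_pos|tcp_rot|ft_force" | tr '\n' ' '; echo; }
python3 -m handwheel '[[0,0,0,0,-6.1],[0,0,0,0,-6.1],[0,0,0,0,-6.1],[0,0.0051,0.0303,0,0],[0,0.0051,0.0303,0,0],[0,0.0051,0.0303,0,0],[0,0.0051,0.0303,0,0],[0,0.0051,0.0303,0,0],[0,0.0051,0.0303,0,0],[0,0.0051,0.0303,0,0],[0,0.0051,0.0303,0,0],[0,0,0,0,0]]'|go
python3 -m handwheel '[[0,0,0,0.035,0],[0,0,0,0.035,0],[0,0,0,0.035,0],[0,0,0,0.035,0],[0,0,0,0.025,0],[0,0,0,0.02,0],[0,0,0,0.01,0],[0,0,0,0.01,0],[0,0,0,0,0],[0,0,0,0,0]]'|go
python3 -c "
from h import arm; print(arm.sense()['tool_pos'],arm.sense()['tcp_rot'])"
```

```text
clock: 29.38 tool_pos: [0.5697, -0.1389, 0.2774] tcp_rot: [179.9, 0.1, 2.7] ft_force: [-0.4, 0.1, -0.6] 
clock: 30.22 tool_pos: [0.5699, -0.1346, 0.0738] tcp_rot: [180.0, -0.1, 3.0] ft_force: [0.1, 0.3, 0.8] 
[ 0.56987119 -0.13464267  0.07379689] [ 1.79980518e+02 -5.85006405e-02  3.02735690e+00]
```

```bash

go(){ grep -E "clock|tool_pos|tcp_rot|ft_force" | tr '\n' ' '; echo; }
python3 -m handwheel '[[0,0,-0.003,0.002,0],[0,0,-0.003,0,0],[0,0,-0.003,0,0],[0,0,-0.002,0,0],[0,0,0,0,0]]'|go
python3 -m handwheel '[[0,0.0009,-0.0025,0,-2.4],[0,0.0009,-0.0025,0,-2.4],[0,0.0009,-0.0025,0,-2.4],[0,0.0009,-0.0025,0,-2.4]]'|go
python3 -m handwheel '[[0,0.0009,-0.0025,0,-2.4],[0,0.0009,-0.0025,0,-2.4],[0,0.0009,-0.0025,0,-2.4],[0,0.0009,-0.0025,0,-2.4]]'|go
python3 - <<'E'
from h import *
s=eyes.snapshot("top")
P=np.array([.5071,-.1002]); q=np.array(arm.sense()["tool_pos"])[:2]-P; print("finger s,ang",np.hypot(*q),np.degrees(np.arctan2(q[1],q[0])))
for r in spotter.place_of("top","rest_tip")[:1]:
    d=at_z(s,r["centre"],.11)[:2]-P; print(r["score"],np.hypot(*d),np.degrees(np.arctan2(d[1],d[0])))
E
```

```text
clock: 30.63 tool_pos: [0.5689, -0.1232, 0.0717] tcp_rot: [180.0, -0.1, 3.0] ft_force: [-0.1, -0.5, 0.2] 
clock: 30.97 tool_pos: [0.5716, -0.1134, 0.0715] tcp_rot: [180.0, -0.1, 12.7] ft_force: [1.1, 0.0, -0.6] 
clock: 31.3 tool_pos: [0.5726, -0.1028, 0.0716] tcp_rot: [179.9, -0.1, 22.3] ft_force: [0.7, -0.7, 0.6] 
finger s,ang 0.06543222588854875 -1.9635430498302695
```

```bash

go(){ grep -E "clock|tool_pos|tcp_rot|ft_force" | tr '\n' ' '; echo; }
python3 -m handwheel '[[0,0.0009,-0.0025,0,-2.4],[0,0.0009,-0.0025,0,-2.4],[0,0.0009,-0.0025,0,-2.4],[0,0.0009,-0.0025,0,-2.4],[0,0.0009,-0.0025,0,-2.4],[0,0.0009,-0.0025,0,-2.4],[0,0.0009,-0.0025,0,-2.4],[0,0.0009,-0.0025,0,-2.4],[0,0.0009,-0.0025,0,-2.4]]'|go
python3 -m handwheel '[[0,0.0009,-0.0025,0,-2.4],[0,0.0009,-0.0025,0,-2.4],[0,0.0009,-0.0025,0,-2.4],[0,0.0009,-0.0025,0,-2.4],[0,0.0009,-0.0025,0,-2.4],[0,0.0009,-0.0025,0,-2.4],[0,0.0009,-0.0025,0,-2.4],[0,0.0009,-0.0025,0,-2.4]]'|go
python3 - <<'E'
from h import *
for c in("top","side"):
  s=eyes.snapshot(c)
  P=np.array([.5071,-.1002]); q=np.array(arm.sense()["tool_pos"])[:2]-P; print("finger s,ang",np.hypot(*q),np.degrees(np.arctan2(q[1],q[0])))
  for r in spotter.place_of(c,"rest_tip")[:1]:
    d=at_z(s,r["centre"],.11)[:2]-P; print(r["score"],np.hypot(*d),np.degrees(np.arctan2(d[1],d[0])))
E
```

```text
clock: 32.15 tool_pos: [0.5676, -0.0795, 0.0716] tcp_rot: [179.9, -0.1, 43.9] ft_force: [0.9, -0.4, -0.3] 
clock: 32.82 tool_pos: [0.5564, -0.0615, 0.0716] tcp_rot: [179.9, -0.1, 63.1] ft_force: [2.2, 0.5, -0.2] 
finger s,ang 0.06241015602609221 38.589199915587834
0.54 0.16608457355890324 73.77988641257494
finger s,ang 0.06197064768647819 38.478307926318685
0.43 0.39684959967104566 71.73963823092345
```

```bash

go(){ grep -E "clock|tool_pos|tcp_rot|ft_force" | tr '\n' ' '; echo; }
python3 -m handwheel '[[0,0.0009,-0.0025,0,-2.4],[0,0.0009,-0.0025,0,-2.4],[0,0.0009,-0.0025,0,-2.4],[0,0,-0.0015,0,-1]]'|go
python3 -m handwheel '[[0,0,-0.0015,0,-1],[0,0,-0.0015,0,-1]]'|go
python3 -m handwheel '[[0,0,-0.0015,0,0],[0,0,0,0,0]]'|go
python3 -m handwheel '[[0,0,-0.0015,0,0],[0,0,0,0,0]]'|go
```

```text
clock: 33.35 tool_pos: [0.5488, -0.0555, 0.0713] tcp_rot: [179.9, -0.0, 71.2] ft_force: [1.5, -0.0, 0.5] 
clock: 33.52 tool_pos: [0.5461, -0.0546, 0.0713] tcp_rot: [179.9, -0.0, 73.2] ft_force: [2.2, 0.3, -0.3] 
clock: 33.68 tool_pos: [0.5461, -0.0545, 0.0714] tcp_rot: [179.7, -0.1, 73.2] ft_force: [6.2, -3.1, -3.2] 
clock: 33.85 tool_pos: [0.5461, -0.0544, 0.0715] tcp_rot: [179.6, -0.1, 73.2] ft_force: [8.6, -4.4, -5.8]
```

The bar is at its stop: position stalls and force climbs to about 10 N. Back off, lift and check.

```bash

go(){ grep -E "clock|tool_pos|tcp_rot|ft_force" | tr '\n' ' '; echo; }
python3 -m handwheel '[[0,0,0.005,0,0],[0,0,0.008,0,0],[0,0,0.008,0,0],[0,0,0,-0.03,0],[0,0,0,-0.04,0],[0,0,0,-0.04,0],[0,0,0,-0.04,0],[0,-0.03,0,-0.03,0],[0,-0.03,0,0,0],[0,-0.03,0,0,0],[0,0,0,0,0],[0,0,0,0,0]]'|go
python3 - <<'E'
from fine import *
for c in("wrist","top"):
    s=eyes.snapshot(c); print(c,heart_sym(s))
    m=spotter.regions_of(c,"rest_bar"); M=m[0]["pixels"].astype(np.uint8); print("bar mask",M.sum(),m[0]["extent"])
    t=np.radians(np.linspace(-90,90,15))
    def sil(p):
        a=p[2]; x=np.r_[.1-.013+.013*np.cos(t),-.013*np.cos(t)]; y=np.r_[.013*np.sin(t),-.013*np.sin(t)]
        X=p[0]+x*np.cos(a)-y*np.sin(a); Y=p[1]+x*np.sin(a)+y*np.cos(a); im=np.zeros((480,640),np.uint8)
        for z in(.102,.106,.11,.114,.118): cv2.fillPoly(im,[np.round(px(s,np.c_[X,Y,0*X+z])*16).astype(np.int32)],255,lineType=cv2.LINE_AA,shift=4)
        return cv2.GaussianBlur(im/255.,(0,0),1)
    T=cv2.GaussianBlur(M.astype(float),(0,0),1)
    f=minimize(lambda p:((sil((p[0]/100,p[1]/100,p[2]))-T)**2).sum(),[50.7,-10,1.28],method="Nelder-Mead",options=dict(xatol=1e-3,fatol=.1,initial_simplex=[[50.7,-10,1.28],[51.5,-10,1.28],[50.7,-9.2,1.28],[50.7,-10,1.4]]))
    P=f.x[:2]/100; d=P-[.553,.054]; print("bar fit",f.fun,P,np.degrees(f.x[2]),"r",np.hypot(*d),"ang",np.degrees(np.arctan2(d[1],d[0]))%360)
    for l in("rest_post","rest_tip","heart_point"):
        for r in spotter.place_of(c,l)[:1]: print(l,round(r["score"],2),np.round(r["centre"],1),at_z(s,r["centre"],H[l]).round(4))
E
```

```text
clock: 34.85 tool_pos: [0.5363, -0.1468, 0.2506] tcp_rot: [-179.9, -0.0, 73.0] ft_force: [0.3, -0.1, -0.7] 
wrist {'cost': np.float64(0.04207799888637096), 'ang': np.float64(74.12076133309684), 'off_mm': np.float64(-0.3591946923146566), 'cent': (np.float64(-5.823425616063285), np.float64(-20.825707331913602)), 'px': np.int64(634)}
bar mask 3548 [261.2, 73.9, 295.3, 197.8]
bar fit 180.3661385592919 [ 0.50750157 -0.10168514] 73.54898796478717 r 0.1621973202962889 ang 253.70918590495322
rest_post 0.71 [185.7 278.9] [ 0.508  -0.1011  0.122 ]
rest_tip 0.7 [  3.  274.6] [0.5531 0.0486 0.11  ]
heart_point 0.63 [ 57.5 274.3] [0.5386 0.0085 0.105 ]
top {'cost': np.float64(nan), 'ang': np.float64(0.0), 'off_mm': np.float64(-3.0), 'cent': (np.float64(nan), np.float64(nan)), 'px': np.int64(0)}fine.py:16: RuntimeWarning: invalid value encountered in scalar divide
  return ((mc(B,[(Ym+.07)*k,(Xm+.07)*k],order=1)-B)**2).sum()/ (B**2).sum()
fine.py:20: RuntimeWarning: invalid value encountered in divide
  W=B/B.sum(); return dict(cost=f.fun,ang=a%180,off_mm=f.x[1],cent=((W*X).sum()*1e3,(W*Y).sum()*1e3),px=(B>.3).sum())
Traceback (most recent call last):
IndexError: list index out of range
```

The bar fit points at 73.5° and the post lies at 253.7°, so the bar is fully in. The heart's axis is at 74.1–74.4°, aligned within about 1°, and the robot is clear of everything. Handing in.

```bash
python3 -c "
from station import ticket
print(ticket.close_job())"
```

```text
the job is handed in; nothing more can be done
None
```

I handed the job in at about 35 s: the heart's point faces the post to within about 1°, the bar is against its stop, and neither the wet box nor the other things met any contact I could see or feel (I did not re-measure the other things at the end).

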